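# Refit the selector lever on the stain pump valve

### The arm

A 6-joint arm with a two-finger parallel gripper is mounted at the origin on the work surface. World frame = base frame: x ahead of the robot, y to its left, z up, the work surface at z = 0. Lengths are in m, angles in degrees, forces in N, time in s.
With the tool pointing down it reaches from about 0.325 to 0.85 m from the base axis. Payload 15.5 kg.
Tool frame: the origin (TCP) lies at the very end of the fingers, on their centre line; the grasp point (between the pads) lies arm.grip_depth behind it (arm.grip_depth is the distance from the TCP to the grasp point, in m); z points along the fingers, y is the direction in which the jaws open and shut (so a half turn about z gives the same grasp; the last joint's range is limited). The gripper opens to 91 mm and grips with 3 to 60 N. Pads are 32 mm wide; open, the fingers measure 118 mm over their backs; the gripper's body (76 mm by 178 mm) begins 60 mm behind the grasp point.
Start: joints at [-78.982, 28.281, 77.091, -0, 74.628, -5.472], TCP at [0.177, -0.599, 0.214] pointing down, gripper open.
Joint ranges: [-166.48, 166.48], [-47.26, 123.95], [12.59, 153.08], [-70.14, 250.14], [6.76, 159.57], [-176.63, 176.63]. Speed limits (degrees/s): [108.29, 108.29, 147.25, 172.46, 172.46, 172.46].

### API

Orientations are given as a 3x3 rotation matrix whose columns are the frame's x, y, z axes.
In Python, from rig import arm gives the robot as it stands. Calls block until the motion is done:
- arm.move_to(position, orientation): joint-space move of the TCP to a pose.
- arm.move_l(position, orientation=None, feed=0.15): straight line of the TCP; orientation=None keeps the orientation; feed is the mean speed in m/s.
- arm.move_joints(angles): joint-space move.
- arm.grip(opening): finger opening in m; the grip force is fixed at half the most; returns when the fingers have stopped.
- arm.sleep(seconds).
- arm.solve_ik(position, orientation): joint angles nearest the present ones, or None.
- arm.snapshot(name): name is "side" or "top"; returns the picture (384x512x3 uint8, red, green, blue); there is no depth.
- arm.get_calibration(name): a dict with "intrinsics" (3x3 intrinsics, pixels), "cam_to_world" (4x4, takes a point from camera to world coordinates). Camera axes: x right, y down, z forward; pixel columns grow to the right and rows downward; lengths in m; the calibration is good to about 2 mm. A picture is of the moment at which its call begins. get_calibration takes no time and is no camera call.
A pose or a line that the arm cannot do raises arm.Unreachable and nothing moves.
- arm.sign_off(): hands the job in, once; it reports no verdict.
Readings, each from a call of its own:
- arm.current_t(): time.
- arm.current_joint_positions(): joint angles.
- arm.current_dq(): joint speeds.
- arm.current_tau(): joint torques, N m.
- arm.current_ee_pos(): TCP position.
- arm.current_tool_rot(): TCP orientation.
- arm.current_force(): force on the tool from outside, world axes, zero at the start.
- arm.current_torque(): the same for the moment, N m.
- arm.current_width(): finger opening in m.
Only numpy, scipy, OpenCV 4.12 (cv2) and the standard library are available. Lean on these libraries where they do the work, as an engineer would, in place of code of your own. Each camera call takes 0.05 s, during which the arm holds its last target. There are 200 camera calls.

### The job

Put the red-knobbed lever, the one with the slot-shaped hole, back on the blue valve: turn it so that its slot matches the flat fluted shaft (either way round is fine), and lower it over the shaft until it sits fully home, flat on the collar, before letting go. Leave the yellow-knobbed lever with the round hole where it is.

Things in the scene. Friction and masses are not known exactly. Their poses are not given: they have to be found in the camera images.
- lever_mid (a point): lever to fit: loose, 0.35 kg, lying flat. Steel hub 58 (x) by 44 (y) by 40 mm tall, slot 38 (x) by 17 mm (y) through it from top to bottom. Long arm along +x, 16 mm wide, red ball end at 116 mm; counterweight along -x to 70 mm, 34 wide; both 6-34 mm above the underside. Balances at the hub: grip its 44 mm sides, fingers closing along y. Point: slot centre, 20 mm above underside; z up
- shaft_home (a point): where lever_mid is when home: on the shaft axis, 20 mm above the collar. Fixed blue block, 114 mm square, top at 45 mm, brass ports to 74 mm along +-y; dark collar 56 mm across, top 55 mm above the table. On it a fluted brass tongue 32 mm long (x), 10 thick (y), round-topped, middle 46 and outer ribs 34 mm above the collar. Slot play 3 mm; matched when lever x lies along this x, either way; z up
- spare_mid (a point): the other lever, to be left alone: loose, the same shape and sizes, but with a yellow ball and a round 22 mm hole that does not fit the shaft. Point on its hole's axis, 20 mm above its underside; x along its long arm, z up

How it is judged (in metres and radians):
On the way:
1. the red-knobbed lever, still gripped, is threaded over the shaft to within 15 mm of fully home (contact force between the fingers and lever above 1 N and horizontal distance between lever_mid and shaft_home below 0.012 m and z of lever_mid in the frame of shaft_home below 0.015 m and angle between the x axis of lever_mid and the x axis of shaft_home, either way round below 0.45 rad), for 0.1 s.
At the end, for the whole second after the job is handed in: The red-knobbed lever is on the shaft, within 10 mm sideways and 6 mm in height of fully home, its slot within 0.4 rad of the shaft's length (either way round), tilted less than 0.12 rad, and at rest (horizontal distance between lever_mid and shaft_home below 0.01 m and z of lever_mid in the frame of shaft_home between -0.006 and 0.006 m and angle between the x axis of lever_mid and the x axis of shaft_home, either way round below 0.4 rad and angle between lever_mid's own z axis and vertical below 0.12 rad and linear speed of lever below 0.02 m/s); the robot touches nothing.
It fails at once if the yellow-knobbed lever is moved more than 30 mm (distance of spare_mid from where it was at the start of the episode above 0.03 m).
It also fails if it takes over 40 s, if anything falls off the work surface, if the arm or the gripper's body presses on something with over 40 N, if the wrist force passes 120 N, or if a joint passes its speed limit or range.

## Working session

There is one attempt and no reset: what is moved stays moved. The work goes in short steps, each a Python script; the robot and the scene stay as the last script left them, time stands still between calls to the robot, and variables do not carry over. Pictures are saved under pics/ and viewed, about 8 in all and at most 12, crops included, and the job is handed in when it is done.

```bash
mkdir -p pics
python3 - <<'E'
from rig import arm
import cv2
for n in("top","side"):
    im=arm.snapshot(n); cv2.imwrite(f"pics/{n}0.png",cv2.resize(im[:,:,::-1],(800,600),interpolation=cv2.INTER_CUBIC))
    cv2.imwrite(f"pics/{n}0_raw.png",im[:,:,::-1])
    c=arm.get_calibration(n); print(n,c["intrinsics"].round(1).tolist(),c["cam_to_world"].round(3).tolist())
print(arm.grip_depth,arm.current_t())
E
```

```text
top [[440.8, 0.0, 257.5], [0.0, 440.8, 191.1], [0.0, 0.0, 1.0]] [[-0.029, -0.981, 0.191, 0.329], [-1.0, 0.028, -0.009, -0.005], [0.003, -0.191, -0.982, 1.208], [0.0, 0.0, 0.0, 1.0]]
side [[456.1, 0.0, 249.3], [0.0, 456.1, 203.0], [0.0, 0.0, 1.0]] [[-0.744, -0.307, 0.594, -0.055], [-0.668, 0.374, -0.644, 0.643], [-0.024, -0.875, -0.483, 0.576], [0.0, 0.0, 0.0, 1.0]]
0.0188 0.1
```

View pics/top0.png

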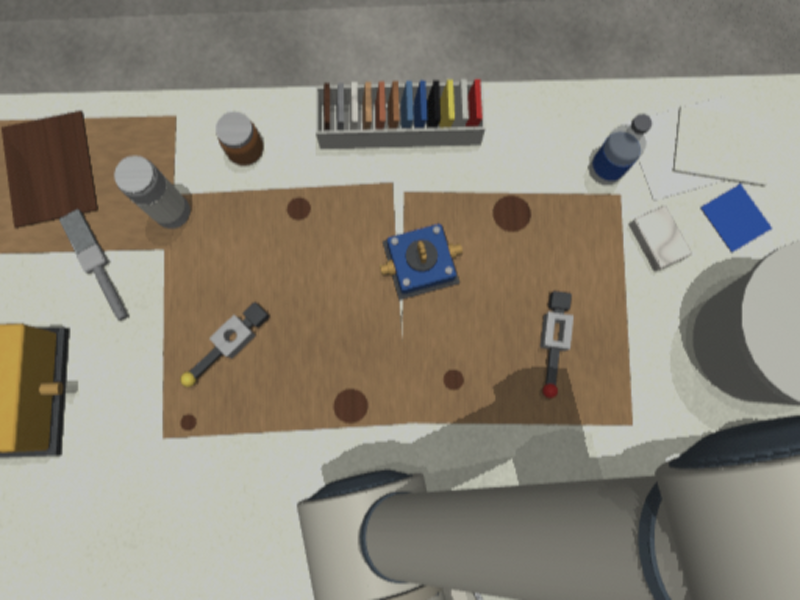

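View pics/side0.png

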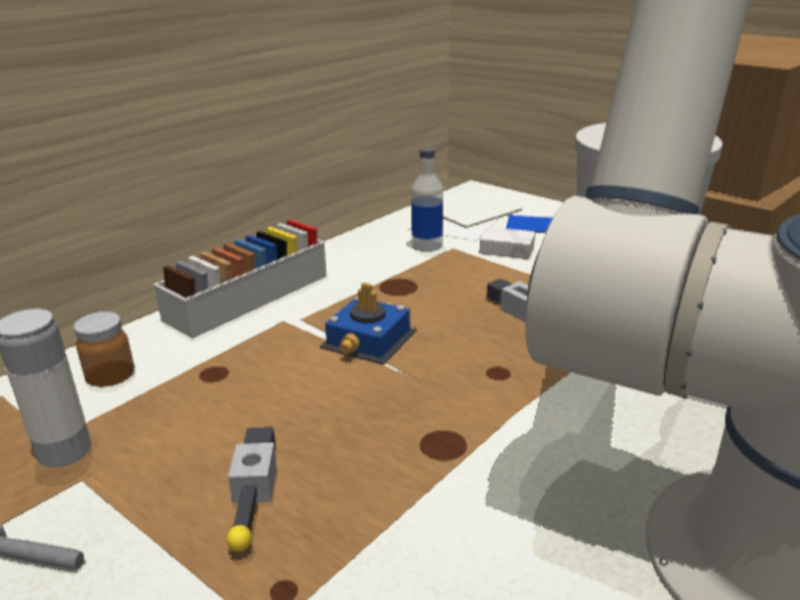

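The top view shows the valve at (422,258), the red lever hub at (558,330) with its ball at (550,391), and the yellow lever at (232,337), all in 800x600 pixels. I'll enlarge the first two.

Run:
```python
import cv2,numpy as np
im=cv2.imread("pics/top0_raw.png")
f=lambda x,y:cv2.resize(im[y:y+75,x:x+50],None,fx=8,fy=8,interpolation=cv2.INTER_CUBIC)
cv2.imwrite("pics/crop1.png",np.hstack([f(245,128),f(332,182)]))
```

```text
(no output)
```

View pics/crop1.png

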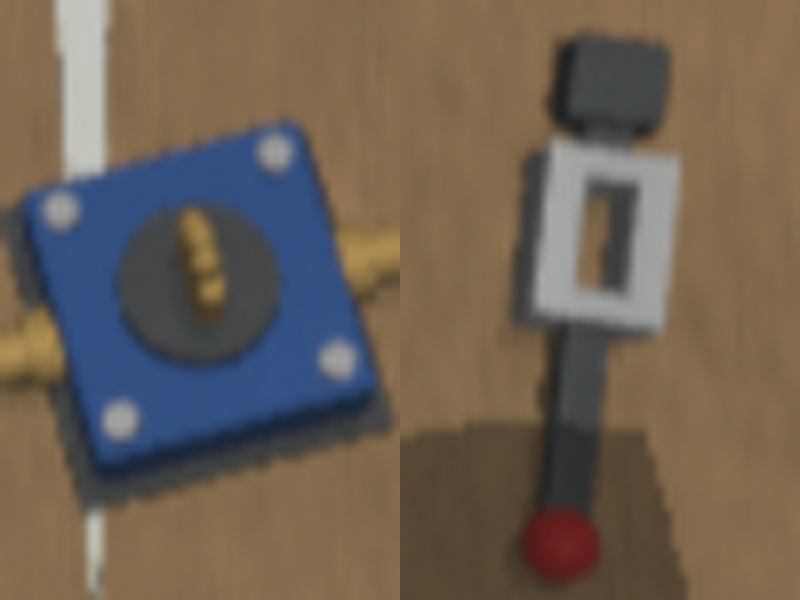

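```bash
cat > h.py <<'E'
from rig import arm
import numpy as np
def px(name,uv,z):
    c=arm.get_calibration(name);T=c["cam_to_world"]
    uv=np.atleast_2d(np.array(uv,float))
    d=(T[:3,:3]@np.linalg.inv(c["intrinsics"])@np.c_[uv,np.ones(len(uv))].T).T
    o=T[:3,3]
    return o+d*((z-o[2])/d[:,2])[:,None]
def crop(uv,x0,y0,s=8): return (np.atleast_2d(np.array(uv,float))+.5)/s-.5+np.array([x0,y0])
def ang(v): return np.degrees(np.arctan2(v[1],v[0]))
def R(deg):  # tool down, tool y along heading deg
    t=np.radians(deg); y=np.array([np.cos(t),np.sin(t),0]); z=np.array([0,0,-1.]); return np.c_[np.cross(y,z),y,z]
E
python3 - <<'E'
from h import *
b=px("top",crop([(61,211),(275,153),(338,360),(121,420)],245,128),.047)
print("bolts c",b.mean(0).round(4),"x-axis",ang(b[0]-b[3]),ang(b[1]-b[2]),"y",ang(b[0]-b[1]),ang(b[3]-b[2]))
print("collar",px("top",crop((199,284),245,128),.055).round(4))
t=px("top",crop([(192,215),(210,295)],245,128),.095); print("tongue",t.mean(0),ang(t[0]-t[1]))
print("side collar",px("side",[(367.5*.64-.5,312*.64-.5)],.055).round(4))
h=px("top",crop([(150,138),(281,157),(263,333),(134,318)],332,182),.04)
s=px("top",crop([(185,178),(240,180),(232,298),(177,290)],332,182),.04)
for q in(h,s): print(q.mean(0).round(4),ang(q[3]-q[0]),ang(q[2]-q[1]),np.linalg.norm(q[3]-q[0]),np.linalg.norm(q[1]-q[0]))
k=px("top",crop((162,545),332,182),.02);c=h.mean(0);v=(k-c)[0];print("ball",k,ang(v),np.linalg.norm(v[:2]))
print(arm.current_tool_rot().round(3).tolist())
E
```

```text
bolts c [ 0.6307 -0.0502  0.047 ] x-axis 13.967498790841312 14.188909361482654 y 104.09272917593414 104.19119232862577
collar [[ 0.6291 -0.05    0.055 ]]
tongue [ 0.62844946 -0.04941299  0.095     ] 10.349113749928609
side collar [[ 0.6252 -0.0436  0.055 ]]
[ 0.4939 -0.2817  0.04  ] 171.0616855327972 169.91345040155497 0.06141628220278988 0.044300723438626836
[ 0.4938 -0.2822  0.04  ] 171.91718615300405 171.95049282155279 0.038121437798277306 0.018470299972642917
ball [[ 0.39281158 -0.26383469  0.02      ]] 169.9623493468699 0.10261934762152057
[[0.959, 0.284, -0.0], [0.284, -0.959, 0.001], [0.0, -0.001, -1.0]]
```

Run:
```python
from h import *
import cv2
x,y=.4938,-.282
arm.move_to([x,y,.12],R(-99.5)); print(arm.current_joint_positions())
arm.move_l([x,y,.006],feed=.1)
arm.grip(.03); print("w",arm.current_width(),arm.current_force())
arm.move_l([x,y,.16],feed=.1)
print(arm.current_width(),arm.current_force(),arm.current_torque(),arm.current_ee_pos(),arm.current_t())
g=np.array([.6295,-.0500])
arm.move_to([g[0],g[1],.16],R(-75.9))
print(arm.current_joint_positions(),arm.current_width(),arm.current_t())
a=arm.snapshot("top");b=arm.snapshot("side")
cv2.imwrite("pics/top1_raw.png",a[:,:,::-1]);cv2.imwrite("pics/side1_raw.png",b[:,:,::-1])
f=lambda im,x,y:cv2.resize(im[y:y+150,x:x+100,::-1],None,fx=4,fy=4,interpolation=cv2.INTER_CUBIC)
cv2.imwrite("pics/c2.png",np.hstack([f(a,220,90),f(b,185,110)]))
```

```text
[-3.58142436e+01  3.00160613e+01  9.13011623e+01 -8.76619217e-03
  5.86547301e+01  6.37154809e+01]
w 0.04389888664268285 [-0.70415529  0.48643236  1.52852341]
0.04382999620153283 [-0.61129081  0.41875362 -4.02703878] [0.05787003 0.05423719 0.0405073 ] [ 0.49356874 -0.28183072  0.15945046] 5.5417
[-1.00506025e+01  3.18113128e+01  7.98110799e+01 -2.95796190e-02
  6.84027478e+01  6.59396812e+01] 0.043498063955231765 6.5917
```

View pics/c2.png

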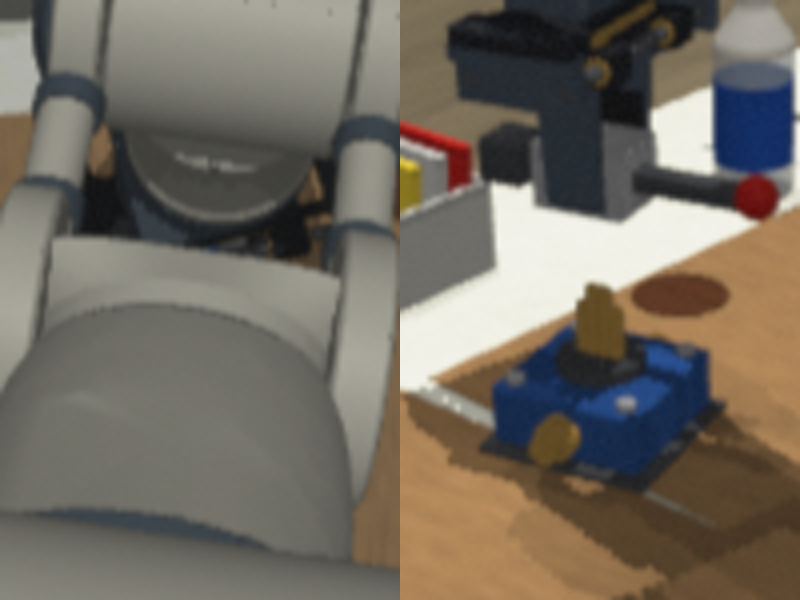

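```bash
python3 - <<'E'
from h import *
c=arm.get_calibration("side");T=np.linalg.inv(c["cam_to_world"])
def proj(P):
    P=np.atleast_2d(P);q=(T[:3,:3]@P.T).T+T[:3,3];q=(c["intrinsics"]@q.T).T;q=q[:,:2]/q[:,2:]
    return ((q-[185,110]+.5)*4-.5+[400,0]).round(0)
def fr(o,deg,pts):
    t=np.radians(deg);return np.array(o)+np.array(pts)@np.array([[np.cos(t),np.sin(t),0],[-np.sin(t),np.cos(t),0],[0,0,1]])
p=arm.current_ee_pos();r=arm.current_tool_rot();hd=ang(r[:,1]);print(p,hd)
print("block z45 corners",proj(fr([.6295,-.05,.045],14.1,[(s*.057,t*.057,0) for s,t in((1,1),(1,-1),(-1,-1),(-1,1))])).tolist())
print("collar",proj([.6295,-.05,.055]),"shaft tip",proj([.6295,-.05,.101]))
o=[p[0],p[1],p[2]-.006]; a=hd+270
print("hub bottom",a,proj(fr(o,a,[(s*.029,t*.022,0) for s,t in((1,1),(1,-1),(-1,-1),(-1,1))])).tolist())
print("ball",proj(fr(o,a,[(.105,0,.02)])))
E
python3 - <<'E'
import cv2
im=cv2.imread("pics/side1_raw.png")[135:210,185:285]
cv2.imwrite("pics/c3.png",cv2.resize(im,None,fx=8,fy=8,interpolation=cv2.INTER_CUBIC))
E
```

```text
[ 0.62908096 -0.05155824  0.15997445] -76.02816997625075
block z45 corners [[473.0, 389.0], [569.0, 310.0], [728.0, 345.0], [641.0, 430.0]]
collar [[602. 352.]] shaft tip [[599. 284.]]
hub bottom 193.97183002374925 [[660.0, 195.0], [623.0, 224.0], [536.0, 206.0], [574.0, 179.0]]
ball [[763. 199.]]
```

View pics/c3.png

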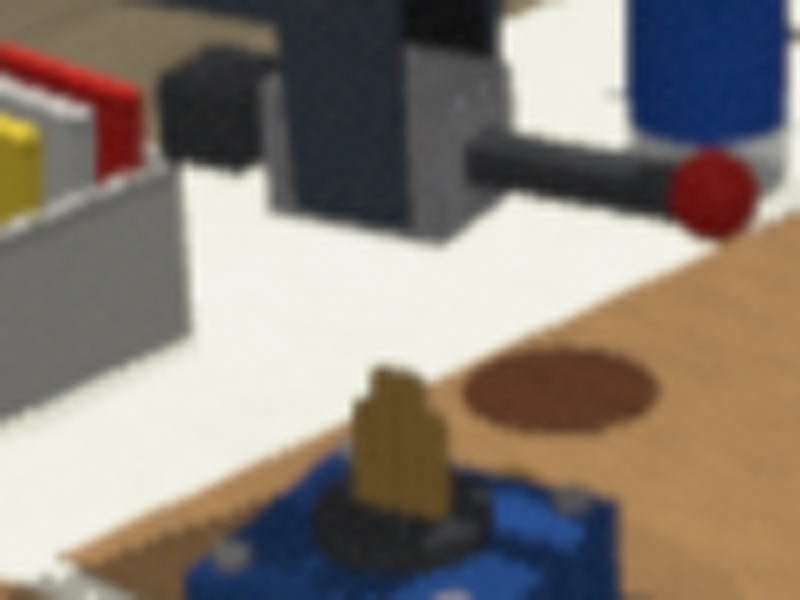

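The projected poses match the side view: hub bottom corner at (443,243) and shaft tip at (392,368) in the crop, each within about 1 mm. The TCP sits about 1.5 mm off in y, so I'll correct that and then lower in force-checked steps.

Run:
```python
from h import *
g=np.array([.6293,-.0500]); H=-75.9
arm.move_l([*g,.125],R(H),feed=.1); arm.sleep(.3)
e=arm.current_ee_pos()[:2]-g; print("err",e,ang(arm.current_tool_rot()[:,1]))
f0=arm.current_force(); cmd=g-e
z=.115
while z>.0605:
    arm.move_l([*cmd,z],R(H),feed=.06); arm.sleep(.1)
    f=arm.current_force()-f0; p=arm.current_ee_pos()
    print(round(z,4),p.round(4),f.round(1),round(arm.current_width(),4))
    if np.linalg.norm(f)>15: break
    z-=.006
print(arm.current_t())
```

```text
err [ 2.68763085e-04 -3.40029477e-05] -75.89855755281532
0.115 [ 0.6291 -0.05    0.1149] [ 0.8 -0.2  0.7] 0.0441
0.109 [ 0.629  -0.05    0.1089] [-0.2 -0.4  0.4] 0.0441
0.103 [ 0.629  -0.05    0.1029] [ 1.1 -0.8 -0.2] 0.0435
0.097 [ 0.629  -0.05    0.0969] [ 0.5 -1.4  0.2] 0.0436
0.091 [ 0.629  -0.0499  0.0909] [ 0.3 -0.2  0.2] 0.0443
0.085 [ 0.629  -0.0499  0.0849] [ 1.3 -0.3 -0.1] 0.0439
0.079 [ 0.629  -0.05    0.0789] [ 0.8 -0.8  0.4] 0.0441
0.073 [ 0.629  -0.05    0.0729] [ 1.  -0.6  0.1] 0.0436
0.067 [ 0.629  -0.05    0.0669] [ 0.8 -1.1  1. ] 0.0438
0.061 [ 0.629  -0.0499  0.0608] [ 0.6 -0.2  0.9] 0.044
11.0583
```

Run:
```python
from h import *
import cv2
f0=arm.current_force(); c=np.array([.6290,-.05]); z=.0605
while z>.057:
    arm.move_l([*c,z],R(-75.9),feed=.03); arm.sleep(.1)
    f=arm.current_force()-f0; print(round(z,4),arm.current_ee_pos()[2].round(4),f.round(1))
    if f[2]>6: break
    z-=.0007
arm.sleep(.2)
b=arm.snapshot("side")
cv2.imwrite("pics/c4.png",cv2.resize(b[135:247,165:315,::-1],None,fx=5,fy=5,interpolation=cv2.INTER_CUBIC))
```

```text
0.0605 0.0607 [-3.5  0.3  9. ]
```

View pics/c4.png

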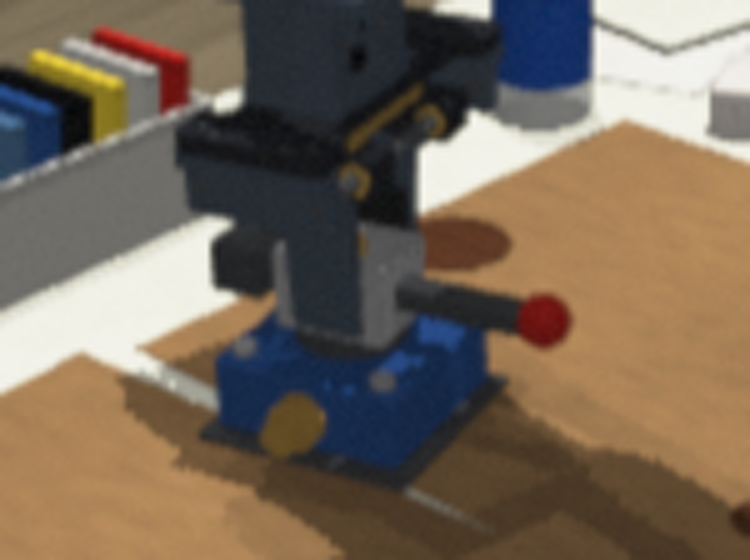

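The picture shows the hub sitting on the collar around (345,345), with a 9 N contact at exactly the expected height. I'll release, retreat and look.

Run:
```python
from h import *
import cv2
arm.grip(.075); print(arm.current_width(),arm.current_force().round(1))
arm.move_l([.629,-.05,.25],feed=.12)
arm.move_joints([-78.982,28.281,77.091,0,74.628,-5.472]); arm.sleep(.3)
a=arm.snapshot("top");b=arm.snapshot("side")
f=lambda im,x,y:cv2.resize(im[y:y+100,x:x+66,::-1],None,fx=6,fy=6,interpolation=cv2.INTER_CUBIC)
cv2.imwrite("pics/c5.png",np.hstack([f(a,238,125),f(b,205,140)]))
cv2.imwrite("pics/top2_raw.png",a[:,:,::-1])
o=cv2.imread("pics/top0_raw.png")[:,:,::-1]
print("spare diff",np.abs(a[185:255,105:180].astype(int)-o[185:255,105:180]).max(),arm.current_t())
```

```text
0.07507370037721557 [ 0.5 -0.5  0.1]
spare diff 3 16.9583
```

View pics/c5.png

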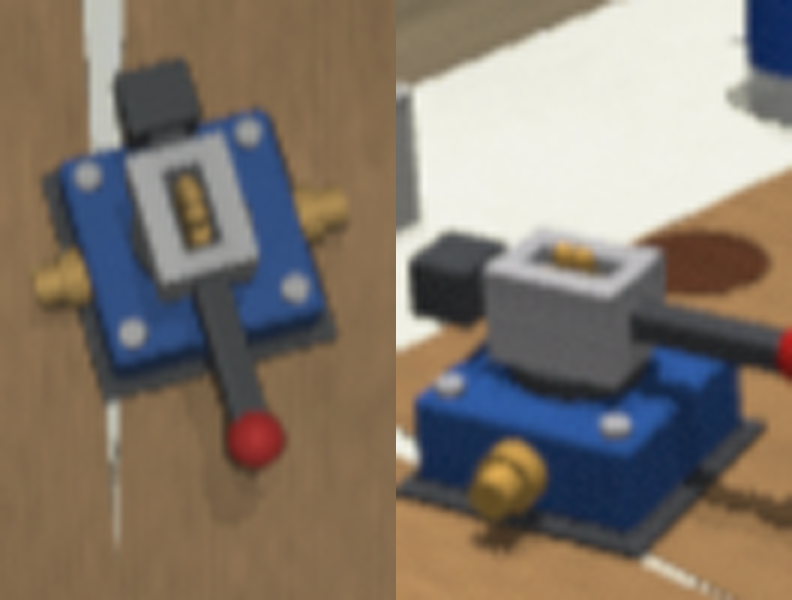

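The lever is on the shaft, with the tongue showing in the slot at (193,207) in the left crop, and it sits flat on the collar in the side view.

```bash
python3 -c "
from rig import arm
arm.sign_off(); print(arm.current_t())"
```

```text
the job is handed in; nothing more can be done
the job is handed in; nothing more can be done
```

The red-knobbed lever is back on the blue valve, and I've handed the job in; no verdict is reported.

I gripped it by the hub sides, turned it about 24° to match the shaft, and lowered it with only about 1 N of drag. It met the collar with 9 N at the expected height. I then let go and moved the arm back to its start pose, at about 17 s on the robot's clock.

- **Fit:** the last pictures show the tongue inside the slot, with the lever aligned and flat on the collar. I judged this by eye and did not re-measure the final pose.
- **Yellow lever:** its image area is unchanged from the start (at most 3 grey levels of difference), so it did not move.
- **Disagreement:** an early rough reading of the valve from the side camera was about 7 mm off the top view. A later enlarged side view agreed with the top view to about 1 mm, so I used the top view.

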